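# Dock the purge-air dryer cartridge and lock its cam arms

### The arm

A 7-joint arm with a two-finger parallel gripper is mounted at the origin on a cart in front of the work surface, level with it; the furniture and walls round the work are solid. World frame = base frame: x ahead of the robot, y to its left, z up, the work surface at z = 0. Lengths are in m, angles in rad, forces in N, time in s.
With the tool pointing down it reaches from about 0.425 to 1.025 m from the base axis. Payload 3.6 kg.
Tool frame: the origin (TCP) lies at the very end of the fingers, on their centre line; the grasp point (between the pads) lies 19 mm behind it; x points along the fingers, y is the direction in which the jaws open and shut, and the axes are right-handed (so a half turn about x gives the same grasp; the last joint's range is limited). The gripper opens to 85 mm and grips with 20 to 120 N. Pads are 22 mm wide; open, the fingers measure 114 mm over their backs; the gripper's body (76 mm by 85 mm) begins 54 mm behind the grasp point. The pads swing forward as they close: fully open they stand 13 mm farther back than shut.
Start: joints at [1.139, 0.591, 0.048, 1.609, -0.033, 0.943, -0.034], TCP at [0.24, -0.684, 0.231] pointing down, gripper open.
Joint ranges: [-2.69, 2.69], [-0.47, 2.24], [-1.27, 1.36], [0.19, 2.51], [-1.53, 4.68], [0.08, 2.07], [-3.09, 3.09]. Speed limits (rad/s): [2.57, 2.57, 3.14, 3.14, 3.14, 3.14, 3.14].

### API

Orientations are given as a unit quaternion [w, x, y, z].
In Python, from bench import env gives the robot as it stands. Calls block until the motion is done:
- env.movep(position, orientation): joint-space move of the TCP to a pose.
- env.line_to(position, speed=0.15, rot=None): straight line of the TCP; rot=None keeps the orientation; speed is the mean speed in m/s.
- env.move_joints(angles): joint-space move.
- env.command_gripper(opening, grasp_force=None): opening from 0.0 (shut) to 1.0 (fully open); grasp_force is the grip in N (None keeps the last); returns when the fingers have stopped.
- env.sleep(seconds).
- env.solve_ik(position, orientation): joint angles nearest the present ones, or None.
- env.sense(): the state.
- env.snapshot(name): name is "scene" or "side" or "wrist"; returns a dict with "pixels" (384x512x3 uint8, red, green, blue), "fx", "fy", "cx", "cy" (pixels), "k1" (the pictures are not rectified: a ray, as slopes to the right and down, at radius r is drawn at 1 + k1 r^2 times it, then the intrinsics apply), "origin" and "attitude" of the camera in the world; the wrist camera has in their place "hand_eye" (4x4, takes a point from camera to tool coordinates, whose origin is the TCP and whose axes are the tool frame's). Camera axes: x right, y up, looking along -z (the intrinsics and any distortion apply to the point x, -y, -z); pixel columns grow to the right and rows downward; lengths in m; the calibration is good to about 2 mm. A picture is of the moment at which its call begins: read the wrist's pose just before it. There is no depth.
A pose or a line that the arm cannot do raises env.Unreachable and nothing moves.
- env.sign_off(): hands the job in, once; it reports no verdict.
Trained networks look in the newest picture that a camera, given by its name, has taken for a name from the list of things; names that differ only in an ending like _2 or _b are one class to them, and where a whole thing is asked for, a point or a joint stands for the part that bears it (a point fixed in the world has none). Each returns a list of dicts, best first, with "p" (0 to 1); they miss things now and then, are a little off and sometimes report something else, mostly with a low value. They report only what shows in the picture. A call takes as long as a camera call.
- env.look_for(camera, thing): "extent" ([left, top, right, bottom] in pixels, round what is visible of it).
The state is a dict: "time_s": time; "qpos": joint angles; "dq": joint speeds; "tau": joint torques, N m; "tcp_pos": TCP position; "orientation": TCP orientation; "ft_force": force on the tool from outside, world axes, zero at the start; "moment": the same for the moment, N m; "finger_gap": opening from 0.0 (shut) to 1.0 (fully open).
Only numpy, scipy, OpenCV 4.12 (cv2) and the standard library are available. Lean on these libraries where they do the work, as an engineer would, in place of code of your own. Each camera call takes 0.05 s, during which the arm holds its last target.

### The job

Slide the white and blue dryer cartridge across the bench to the purge-air coupler and push its grooved adaptor straight in, gently, until you feel it bed firmly on the gasket inside. Then swing the two brass cam arms shut, one after the other, until each lies right along the coupler and the cartridge is held fully home. Keep the cartridge flat on the bench and leave the other things where they are.

Things in the scene. Friction and masses are not known exactly. Their poses are not given: they have to be found in the camera images.
- purge_dock: Aluminium foot plate of the purge-air coupler, bolted down: 104 mm wide, 8 mm thick, y = 22 to 154 mm. Origin on the bench; z up; +y is the way the adaptor goes in. The steel coupler lies along y in a clamp on it, axis at x = 0, 42 mm high, nominally with its mouth at y = 0, opening to -y; but it may sit up to 7 mm forward or back of that (a fixed offset s along +y that is not reported: feel it).
- clamp (a point): Centre of the clamp band on the foot (y = 57 mm, 42 mm high; band's bolt 87 mm high). The coupler: sleeve 66 mm thick, bore 54 mm, flared to 60 at the mouth, friction-held (70 N). Inside it a gasket: touched when the cartridge's origin is at y = -80 mm + s in the foot's frame, gives 1 N per mm for 5 mm to a firm stop at y = -75 mm + s. Bed it there with 8 to 28 N on the coupler; over 28 N damages it.
- dryer: Loose dryer cartridge, too wide to grasp: white block, blue end caps, orange round window on top; 110 mm wide (x), 140 mm long (y), 78 mm high (82 at the window), 0.4 to 0.8 kg, on two black skids, bench friction about 0.6. Origin on the bench under the block's centre; z up; +y points to its grooved adaptor. The other three upright faces are flat; pushed 45 mm or lower above the bench it slides flat.
- adaptor_tip (a point): Tip of the cartridge's aluminium adaptor, on its axis: 115 mm from the cartridge's origin along +y, 42 mm above the bench. Lip 50 mm across, 12 mm long, chamfered; behind it a 34 mm neck (the groove). Let go, the cartridge creeps back at most 3 mm, then bench friction (2 to 6 N) holds it. The cams drop in behind the lip only if it was pressed to the stop; otherwise they jam on it.
- cam_near (a joint): Brass cam arm on the coupler's -x side (nearest the robot), turning on an upright pin at x = -40, y = 8 mm + s in the foot's frame. 0 = fully open (stands out to -x, 10 degrees towards the mouth), 1.745 = shut (lies along the sleeve, pointing to +y); from above it shuts clockwise. Stays where left; 0.22 N m of friction. Arm 9 mm thick, 13 mm high, centred 42 mm above the bench; straight to 79 mm, pull ring to 98 mm from the pin.
- cam_far (a joint): The same arm on the coupler's +x side (far from the robot), pin at x = +40, y = 8 mm + s: 0 = open (stands out to +x, 10 degrees towards the mouth), 1.745 = shut (lies along the sleeve, pointing to +y); from above it shuts anticlockwise.
- air_blower: Bystander: black and yellow rubber air blower, 127 mm, lying at the left; origin under its centre.
- flask: Bystander: conical glass flask, 79 mm wide, 104 mm high, at the left in front of the spectrometer; origin under its centre.
- timer: Bystander: white bench timer, 70x62x18 mm, at the right; origin under its centre.
- tape_roll: Bystander: roll of masking tape, 87 mm across, lying flat at the right; origin under its centre.
- tweezers: Bystander: steel tweezers, 126 mm, lying near the front edge; origin under its centre.
- jar_blue: Bystander: white jar with blue lid, 51 mm wide, 56 mm high, front right; origin under its centre.

How it is judged:
On the way, in this order (a step that is already met when the one before it is completed fails the run):
1. the adaptor is in the coupler and is pressed firmly (8 N) on the gasket (y of dryer in the frame of purge_dock above -0.0865 m and contact force between dryer and purge_dock above 8 N and x of dryer in the frame of purge_dock between -0.005 and 0.005 m and angle between the y axis of dryer and the y axis of purge_dock, either way round below 0.09 rad), for 0.05 s.
2. one cam arm is swung shut with the cartridge in place (value of joint any of cam_far, cam_near above 1.62 rad and y of dryer in the frame of purge_dock above -0.0865 m and x of dryer in the frame of purge_dock between -0.005 and 0.005 m and angle between the y axis of dryer and the y axis of purge_dock, either way round below 0.09 rad), for 0.2 s.
3. both cam arms are shut (value of joint each of cam_far, cam_near above 1.62 rad), for 0.2 s.
At the end, for the whole second after the job is handed in: Both cam arms are shut (within 7 degrees of lying along the coupler) behind the adaptor's lip, and the cartridge stands flat on the bench, at rest, home in the coupler wherever that sits: its origin between y = -86.5 and -65 mm in the foot's frame, within 5 mm sideways and 5 degrees in line (all of step 3 and y of dryer in the frame of purge_dock between -0.0865 and -0.065 m and x of dryer in the frame of purge_dock between -0.005 and 0.005 m and angle between the y axis of dryer and the y axis of purge_dock, either way round below 0.09 rad and z of dryer in the frame of purge_dock below 0.006 m and linear speed of dryer below 0.01 m/s); the robot touches nothing.
It fails at once if the cartridge is lifted off the bench or tipped by more than 9 degrees (height (world z) of dryer above 0.012 m or angle between dryer's own z axis and vertical above 0.15 rad).
It fails at once if the coupler is rammed with more than 28 N (contact force between dryer and purge_dock above 28 N).
It fails at once if a bystander is moved by more than 20 mm (distance of any of air_blower, flask, timer, tape_roll, tweezers, jar_blue from where it was at the start of the episode above 0.02 m).
It also fails if it takes over 72 s, if anything falls off the work surface, if the arm or the gripper's body presses on something with over 40 N, if the wrist force passes 120 N, or if a joint passes its speed limit or range.

## Working session

There is one attempt and no reset: what is moved stays moved. The work goes in short steps, each a Python script; the robot and the scene stay as the last script left them, time stands still between calls to the robot, and variables do not carry over. Pictures are saved under pics/ and viewed, and the job is handed in when it is done.

```bash
ls; mkdir -p pics
python3 - <<'E'
from bench import env
import cv2
s=env.sense();print(s)
for n in("scene","side","wrist"):
    d=env.snapshot(n);cv2.imwrite(f"pics/{n}0.png",d["pixels"][:,:,::-1])
    print({k:v for k,v in d.items() if k!="pixels"})
    for t in("purge_dock","dryer","cam_near","cam_far","clamp","adaptor_tip"):
        try: print(n,t,[(r["p"],r["extent"]) for r in env.look_for(n,t)][:2])
        except Exception as e: print(n,t,e)
E
```

```text
pics
{'time_s': 0.0, 'qpos': array([ 1.13948684,  0.59213831,  0.04829206,  1.60986949, -0.03331214,
        0.94270285, -0.03373246]), 'dq': array([ 0.00019993, -0.00132792,  0.00113457, -0.0006268 , -0.00035759,
        0.00103494,  0.00033453]), 'tau': array([-2.74020908e-05, -5.48685408e+01,  1.54664375e+00, -1.98123157e+01,
        9.43979452e-03,  8.66592483e-03,  1.24549706e-05]), 'tcp_pos': array([ 0.24000903, -0.68321396,  0.23010925]), 'orientation': array([-0.1180844 , -0.696863  , -0.11968082,  0.69721914]), 'ft_force': array([-0.47891701, -0.47775666,  0.3606543 ]), 'moment': array([-0.04388609, -0.00919363, -0.00858402]), 'finger_gap': 1.0009836172837587}
{'fx': 411.624480545262, 'fy': 411.624480545262, 'cx': 252.16700384138653, 'cy': 189.60891145887257, 'k1': -0.09012809401097027, 'origin': array([-0.30231947,  0.92054443,  0.70469442]), 'attitude': array([-0.29513662, -0.17184723,  0.48666435,  0.80406512])}
scene purge_dock [(0.8, [151.2, 181.1, 213.3, 225.6]), (0.35, [195.9, 201.5, 214.3, 218.6])]
scene dryer [(0.63, [227.2, 166.8, 286.1, 199.8])]
scene cam_near [(0
[... 703 characters left out ...]
.2])]
side clamp [(0.69, [256.6, 141.6, 305.5, 169.9])]
side adaptor_tip [(0.72, [247.5, 168.7, 285.2, 216.6])]
{'fx': 279.721377077228, 'fy': 279.721377077228, 'cx': 256.72051819371535, 'cy': 193.07586718785126, 'k1': -0.06981175180635925, 'hand_eye': array([[-6.75556209e-04,  2.90681419e-01, -9.56819657e-01,
        -1.43034846e-01],
       [ 9.99997898e-01,  2.04873283e-03, -8.36377309e-05,
        -1.48468038e-03],
       [ 1.93595591e-03, -9.56817702e-01, -2.90682192e-01,
        -7.49725681e-02],
       [ 0.00000000e+00,  0.00000000e+00,  0.00000000e+00,
         1.00000000e+00]])}
wrist purge_dock []
wrist dryer []
wrist cam_near []
wrist cam_far []
wrist clamp []
wrist adaptor_tip []
```

Run:
```python
import cv2
for n in("scene","side"):
    i=cv2.imread(f"pics/{n}0.png");cv2.imwrite(f"pics/{n}0b.png",cv2.resize(i,(768,576),interpolation=cv2.INTER_CUBIC))
i=cv2.imread("pics/scene0.png")[150:250,130:310];cv2.imwrite("pics/scene0c.png",cv2.resize(i,None,fx=4.4,fy=4.4,interpolation=cv2.INTER_CUBIC))
i=cv2.imread("pics/side0.png")[130:235,210:340];cv2.imwrite("pics/side0c.png",cv2.resize(i,None,fx=5.5,fy=5.5,interpolation=cv2.INTER_CUBIC))
```

```text
(no output)
```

View pics/scene0b.png

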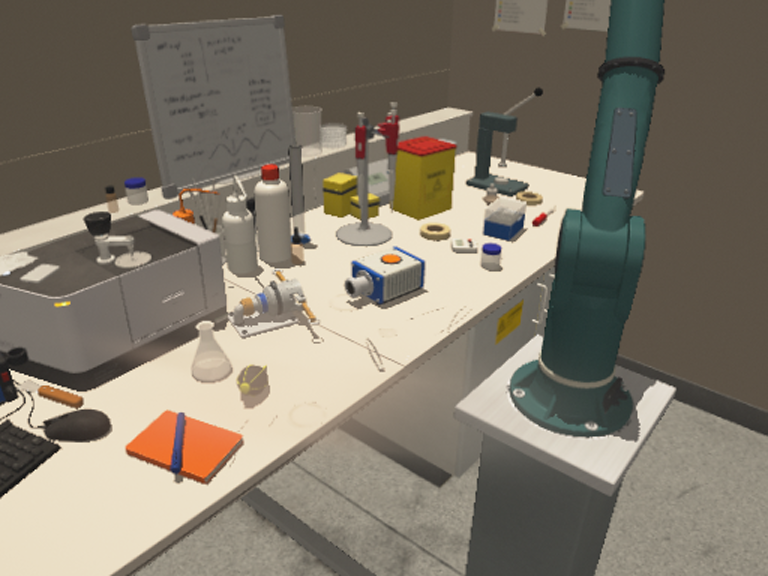

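View pics/side0b.png

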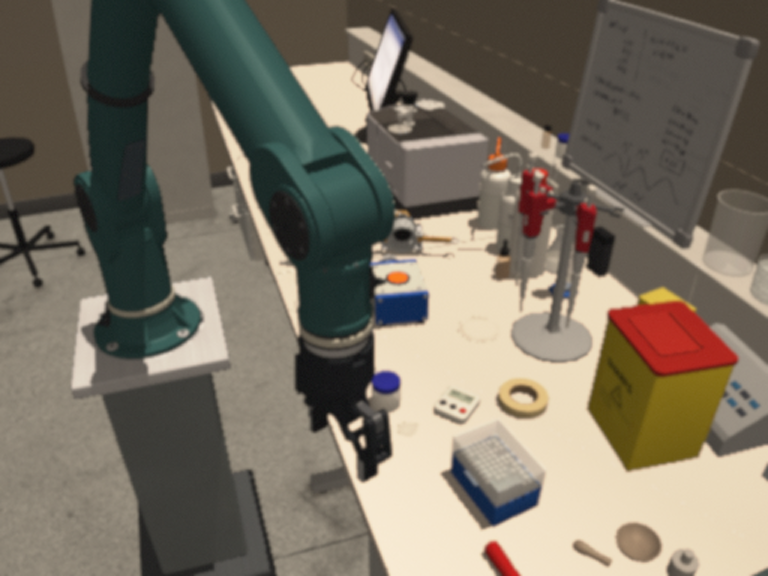

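View pics/scene0c.png

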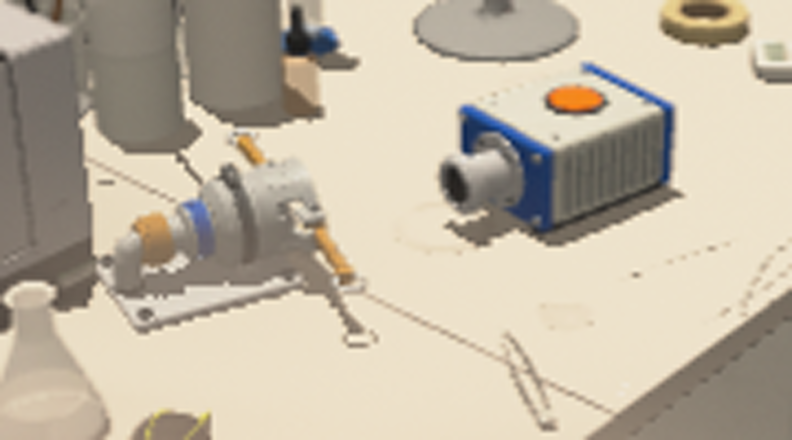

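View pics/side0c.png

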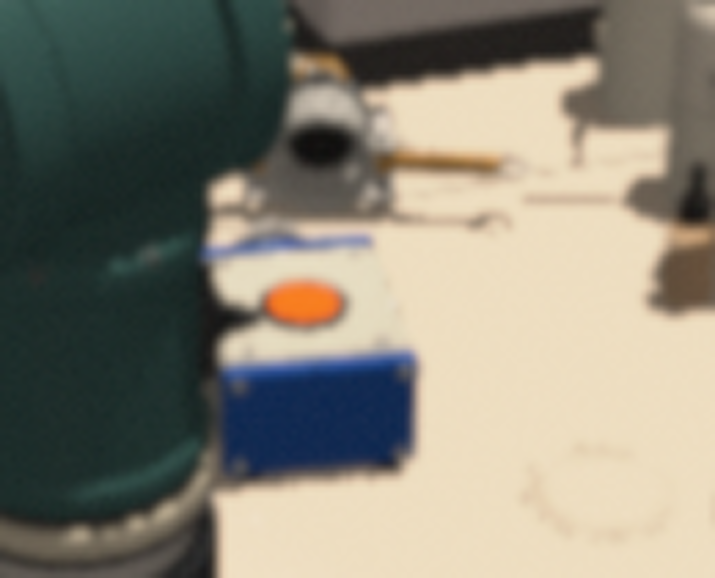

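```bash
cat > h.py <<'E'
import numpy as np, cv2
from scipy.spatial.transform import Rotation as Ro
from bench import env
def RQ(q): return Ro.from_quat([q[1],q[2],q[3],q[0]]).as_matrix()
def QR(R):
    x=Ro.from_matrix(R).as_quat(); return np.array([x[3],x[0],x[1],x[2]])
def pose(d,s=None):
    if "hand_eye" in d:
        R=RQ(s["orientation"]);H=np.array(d["hand_eye"])
        return R@H[:3,:3], R@H[:3,3]+s["tcp_pos"]
    return RQ(d["attitude"]),np.array(d["origin"])
def ray(d,P,uv):
    R,o=P; xd=np.array([(uv[0]-d["cx"])/d["fx"],(uv[1]-d["cy"])/d["fy"]]); x=xd.copy()
    for _ in range(20): x=xd/(1+d["k1"]*(x@x))
    return o,R@np.array([x[0],-x[1],-1])
def onz(d,P,uv,z):
    o,v=ray(d,P,uv); return o+v*(z-o[2])/v[2]
def proj(d,P,p):
    R,o=P;c=R.T@(np.asarray(p)-o);x=np.array([c[0],-c[1]])/-c[2];x=x*(1+d["k1"]*(x@x))
    return np.array([x[0]*d["fx"]+d["cx"],x[1]*d["fy"]+d["cy"]])
# tool pointing down, jaw axis (tool y) at world angle a
def down(a):
    X=np.array([0,0,-1.]);Y=np.array([np.cos(a),np.sin(a),0]);return QR(np.c_[X,Y,np.cross(X,Y)])
def yawof(s): R=RQ(s["orientation"]);return np.arctan2(R[1,1],R[0,1])
def save(d,n,crop=None,f=1.5):
    i=d["pixels"][:,:,::-1]
    if crop: i=i[crop[1]:crop[3],crop[0]:crop[2]]
    cv2.imwrite(f"pics/{n}.png",cv2.resize(i,None,fx=f,fy=f,interpolation=cv2.INTER_CUBIC))
E
python3 - <<'E'
from h import *
s=env.sense();print(RQ(s["orientation"]).round(3),yawof(s))
d=env.snapshot("scene");P=pose(d)
f=lambda u,v:(130+u/4.4,150+v/4.4)
for n,uv,z in [("window",(576,99),.082),("nearpin",(303,212),.05),("near ring",(350,282),.042),("far ring",(238,140),.042),("clampbolt",(232,175),.087),("plate corner",(140,325),0.008),("tip",(458,186),.042),("far pin",(262,165),.042),("block near corner L",(540,228),.004),("R",(672,185),.004)]:
    print(n,onz(d,P,f(*uv),z).round(3))
E
```

```text
[[-0.     0.331 -0.943]
 [ 0.    -0.943 -0.331]
 [-1.    -0.     0.   ]] -1.2329498170293818
window [ 0.508 -0.106  0.082]
nearpin [0.58  0.127 0.05 ]
near ring [0.492 0.165 0.042]
far ring [0.718 0.069 0.042]
clampbolt [0.61  0.167 0.087]
plate corner [0.604 0.267 0.008]
tip [0.531 0.01  0.042]
far pin [0.671 0.086 0.042]
block near corner L [ 0.484 -0.033  0.004]
R [ 0.448 -0.159  0.004]
```

Run:
```python
from h import *
q=down(-1.23)
print(env.solve_ik([0.6,0.03,0.30],q))
env.movep([0.6,0.03,0.30],q)
s=env.sense();d=env.snapshot("wrist");np.save("pics/w1.npy",{"s":s,"d":d},allow_pickle=True)
save(d,"w1");print(s["time_s"],s["tcp_pos"])
for t in("purge_dock","dryer","cam_near","cam_far","flask","tweezers","air_blower"):
    print(t,[(r["p"],r["extent"]) for r in env.look_for("wrist",t)][:2])
```

```text
[ 0.06012939  0.37128457 -0.24798747  1.81936711  0.10861266  0.9640963
 -1.46367091]
3.925 [0.60012776 0.02864406 0.29984535]
purge_dock [(0.93, [110.3, 43.9, 269.5, 204.6])]
dryer [(0.92, [245.3, 185.5, 380.2, 290.3]), (0.34, [140.6, 153.7, 185.0, 198.5])]
cam_near [(0.91, [137.3, 151.2, 193.9, 207.3])]
cam_far [(0.72, [215.1, 59.2, 266.1, 109.8])]
flask [(0.88, [2.0, 80.4, 60.0, 132.3])]
tweezers []
air_blower [(0.96, [0.0, 163.1, 77.7, 198.6])]
```

View pics/w1.png

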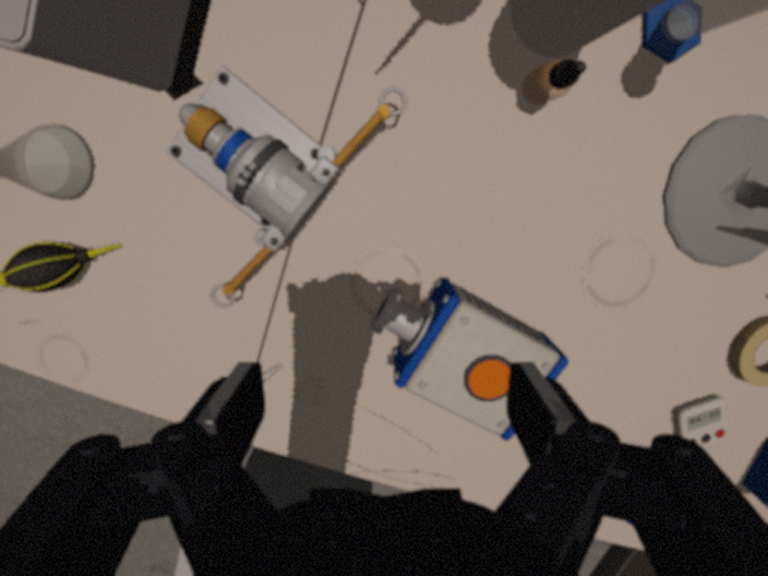

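Run:
```python
from h import *
x=np.load("pics/w1.npy",allow_pickle=True).item();d=x["d"]
save(d,"w1a",(100,30,290,215),4.1); save(d,"w1b",(230,170,400,310),4.5)
```

```text
(no output)
```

View pics/w1a.png

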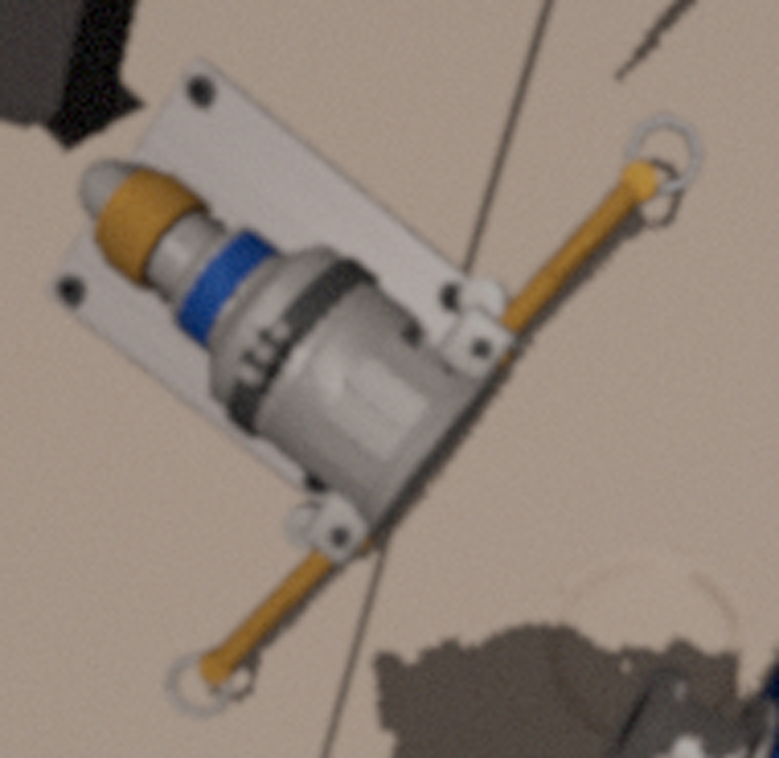

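View pics/w1b.png

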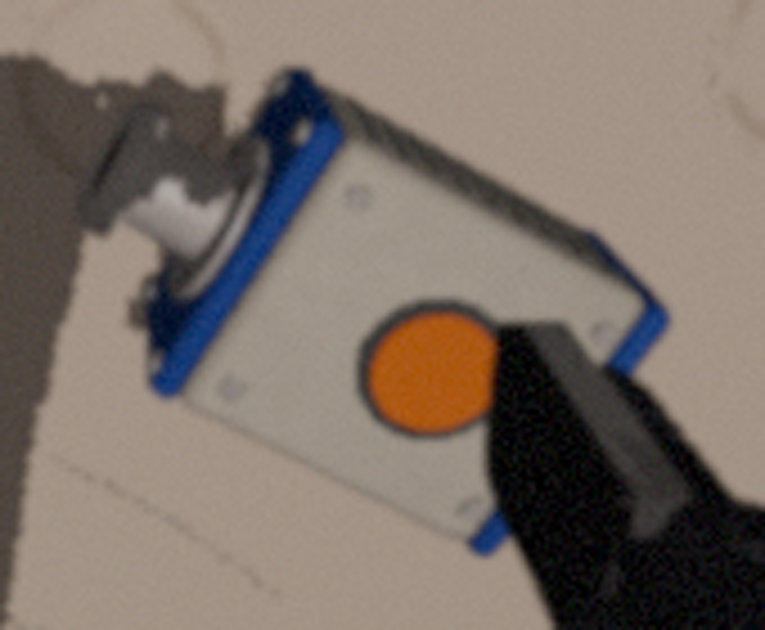

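```bash
cat > fit.py <<'E'
from h import *
from scipy.optimize import least_squares
def fitpose(d,P,model,uv,guess,uses=False):
    model=np.array(model,float)  # x,y,z,flag_s
    def pts(p):
        c,s=np.cos(p[2]),np.sin(p[2]);X=model[:,0];Y=model[:,1]+model[:,3]*(p[3] if uses else 0)
        return np.c_[p[0]+c*X-s*Y,p[1]+s*X+c*Y,model[:,2]]
    f=lambda p:(np.array([proj(d,P,q) for q in pts(p)])-uv).ravel()
    r=least_squares(f,guess,loss="soft_l1");return r.x,f(r.x).reshape(-1,2)
E
python3 - <<'E'
from fit import *
x=np.load("pics/w1.npy",allow_pickle=True).item();d=x["d"];P=pose(d,x["s"])
A=lambda u,v:np.array([100+u/4.1,30+v/4.1]);B=lambda u,v:np.array([230+u/4.5,170+v/4.5])
c,s=np.cos(np.radians(10)),np.sin(np.radians(10))
# dock: rings centre r=88.5, arm end r=79; plate back corners
m=[];uv=[]
for sg,(ru,rv),(au,av) in((-1,(200,684),(213,668)),(1,(664,155),(640,182))):
    m.append([sg*(.04+.0885*c),.008-.0885*s,.042,1]);uv.append(A(ru,rv))
m+= [[.052,.154,.008,0],[-.052,.154,.008,0]];uv+=[A(200,60),A(55,287)]
p,r=fitpose(d,P,m,np.array(uv),[.62,.11,-.4,0],True);print("dock",p.round(4),np.degrees(p[2]));print(r.round(2))
np.save("dock.npy",p)
for n,a in(("pin n",(338,537)),("pin f",(481,347)),("near ring",(200,684)),("far ring",(664,155))):
    w=onz(d,P,A(*a),.05 if "pin" in n else .042); q=w[:2]-p[:2];C,S=np.cos(p[2]),np.sin(p[2]);print(n,w.round(4),(C*q[0]+S*q[1]).round(4),(-S*q[0]+C*q[1]).round(4))
m=[[-.055,.07,.078,0],[.055,.07,.078,0],[.055,-.07,.078,0],[-.055,-.07,.078,0]]
uv=[B(160,385),B(338,120),B(662,312),B(485,550)]
p,r=fitpose(d,P,m,np.array(uv),[.51,-.11,-.2]);print("dryer",p.round(4),np.degrees(p[2]));print(r.round(2));np.save("dryer.npy",p)
print("window",onz(d,P,B(433,370),.082))
for n in("flask","tweezers"): pass
E
```

```text
dock [ 0.6003  0.1029 -0.4017  0.0216] -23.014338777568252
[[-0.04  4.35]
 [-0.5  -0.27]
 [ 5.1  -0.78]
 [-0.59  0.08]]
pin n [0.5679 0.1309 0.05  ] -0.0407 0.0132
pin f [0.6454 0.1026 0.05  ] 0.0416 0.0174
near ring [0.4957 0.1672 0.042 ] -0.1214 0.0183
far ring [0.7228 0.0655 0.042 ] 0.1274 0.0135
dryer [ 0.5187 -0.1012 -0.1974] -11.308962063276036
[[-2.92 -0.21]
 [-1.07 -3.  ]
 [ 6.12  0.86]
 [ 1.63  2.98]]
window [ 0.51545324 -0.10666656  0.082     ]
```

Run:
```python
from fit import *
x=np.load("pics/w1.npy",allow_pickle=True).item();d=x["d"];P=pose(d,x["s"]);print(x["s"]["dq"].round(3))
A=lambda u,v:np.array([100+u/4.1,30+v/4.1]);B=lambda u,v:np.array([230+u/4.5,170+v/4.5])
c=[onz(d,P,B(*u),.078)[:2] for u in((160,385),(338,120),(662,312),(485,550))]
for i in range(4):
    v=c[(i+1)%4]-c[i];print(c[i].round(4),np.linalg.norm(v).round(4),np.degrees(np.arctan2(v[1],v[0])).round(2))
g=lambda a,b,z:(onz(d,P,A(*b),z)-onz(d,P,A(*a),z))[:2]
for n,a,b,z in(("plateback",(55,287),(200,60),.008),("platefarside",(200,60),(468,268),.008),("nearside",(55,287),(310,485),.008),("holes",(70,291),(201,90),.008),("armn",(215,668),(325,560),.042),("armf",(510,318),(640,182),.042)):
    v=g(a,b,z);print(n,np.linalg.norm(v).round(4),np.degrees(np.arctan2(v[1],v[0])).round(2))
```

```text
[-0.001  0.    -0.002 -0.001 -0.002  0.    -0.   ]
[ 0.4795 -0.026 ] 0.1053 -11.19
[ 0.5828 -0.0464] 0.1275 -101.61
[ 0.5572 -0.1713] 0.1033 170.53
[ 0.4553 -0.1543] 0.1306 79.29
plateback 0.0978 -19.7
platefarside 0.1168 -108.63
nearside 0.1167 -110.13
holes 0.0875 -20.09
armn 0.0599 -28.4
armf 0.0615 -26.13
```

Run:
```python
from h import *
q=down(-1.23)
for k,p in(("w2",[0.56,0.12,0.22]),("w3",[0.60,0.22,0.26])):
    try: env.movep(p,q)
    except Exception as e: print(k,e);continue
    env.sleep(.15)
    s=env.sense();d=env.snapshot("wrist");np.save(f"pics/{k}.npy",{"s":s,"d":d},allow_pickle=True)
    save(d,k);print(s["time_s"],s["tcp_pos"])
```

```text
5.05 [0.56166881 0.1185974  0.22101406]
5.7833 [0.59985335 0.21766643 0.2594827 ]
```

View pics/w2.png

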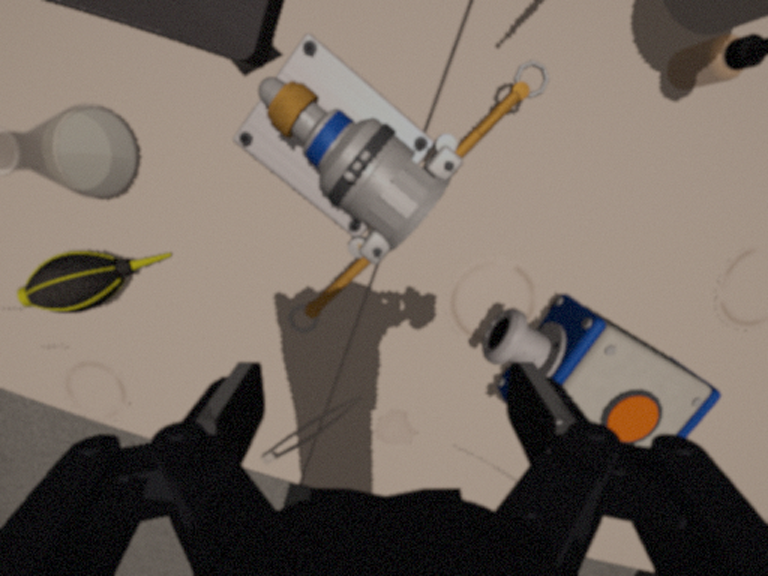

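View pics/w3.png

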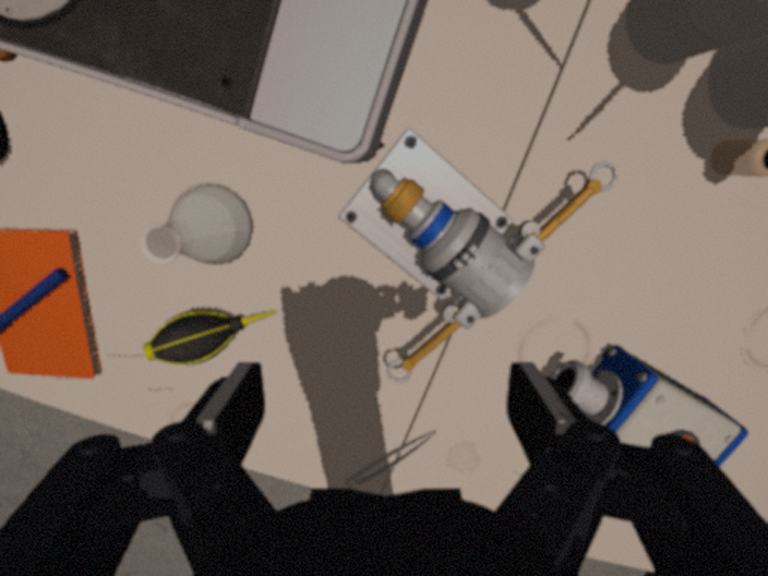

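Run:
```python
from h import *
for k,c in(("w2",(150,15,370,220)),("w3",(220,80,420,260))):
    d=np.load(f"pics/{k}.npy",allow_pickle=True).item()["d"];save(d,k+"a",c,3.5 if k=="w2" else 4)
```

```text
(no output)
```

View pics/w2a.png

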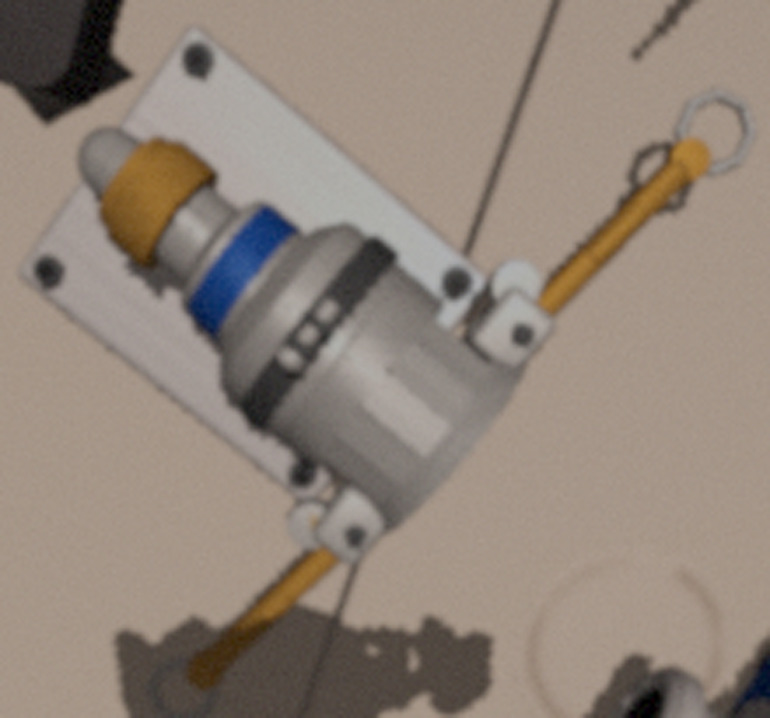

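View pics/w3a.png

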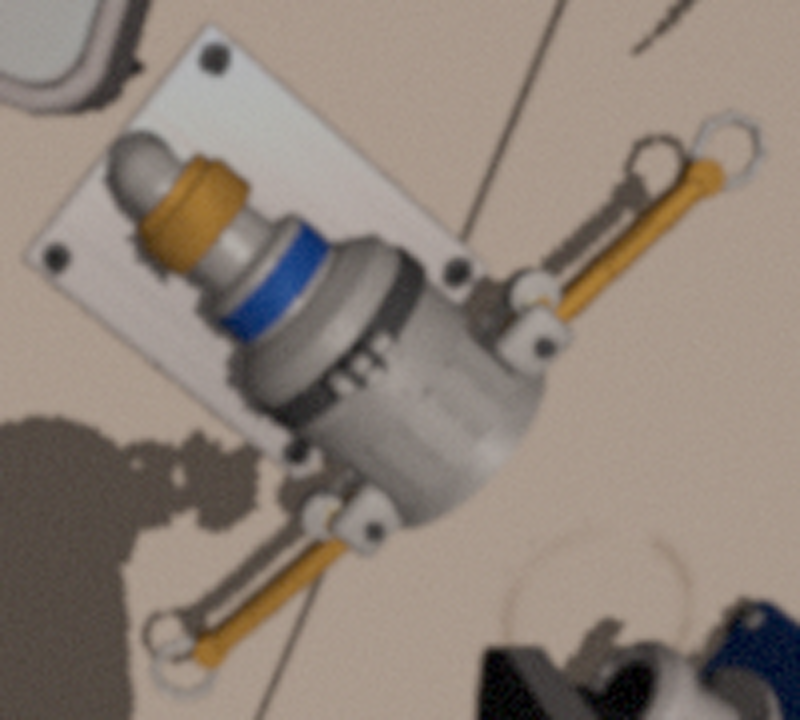

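```bash
cat > tri.py <<'E'
from fit import *
V=[]
for k in("w1","w2","w3"):
    x=np.load(f"pics/{k}.npy",allow_pickle=True).item();V.append((x["d"],pose(x["d"],x["s"]),x["s"]))
cr=[(100,30,4.1),(150,15,3.5),(220,80,4)]
pt={"FB":[(201,90),(198,60),(215,58)],"NB":[(70,291),(48,271),(56,258)],"FF":[(453,296),(456,283),(456,272)],"NF":[(316,484),(303,473),(297,452)],
"rN":[(200,684),(183,688),(182,660)],"rF":[(664,155),(714,130),(729,150)],"pN":[(338,537),(354,537),(374,530)],"pF":[(481,347),(521,334),(544,345)],"bolt":[(265,355),(312,334),(360,366)],"cFB":[(200,60),(195,28),(210,25)],"cNB":[(55,287),(25,270),(25,258)]}
W={}
for n,l in pt.items():
    uv=[((u+.5)/c[2]-.5+c[0],(v+.5)/c[2]-.5+c[1]) for (u,v),c in zip(l,cr)]
    f=lambda p:np.concatenate([proj(d,P,p)-q for (d,P,_),q in zip(V,uv)])
    r=least_squares(f,[.62,.13,.03]);W[n]=r.x;print(n,r.x.round(4),np.abs(r.fun).max().round(2))
D=lambda a,b:(np.linalg.norm((W[b]-W[a])[:2]).round(4),np.degrees(np.arctan2(*(W[b]-W[a])[[1,0]])).round(2))
for a,b in(("NB","FB"),("NF","FF"),("FF","FB"),("NF","NB"),("rN","rF"),("pN","pF"),("cNB","cFB")):print(a,b,*D(a,b))
E
python3 tri.py
```

```text
FB [0.6954 0.2284 0.0092] 0.31
NB [0.6143 0.2578 0.0106] 0.14
FF [0.6565 0.1233 0.0087] 0.34
NF [0.5759 0.1526 0.0104] 0.65
rN [0.494  0.169  0.0363] 0.59
rF [0.723  0.0664 0.0428] 0.23
pN [0.5703 0.1299 0.058 ] 0.34
pF [0.646  0.1023 0.0569] 0.17
bolt [0.6246 0.1612 0.0828] 0.78
cFB [0.7053 0.2334 0.0042] 0.33
cNB [0.6112 0.2685 0.0016] 1.22
NB FB 0.0863 -19.94
NF FF 0.0857 -19.99
FF FB 0.1121 69.7
NF NB 0.112 70.0
rN rF 0.251 -24.14
pN pF 0.0805 -20.0
cNB cFB 0.1005 -20.44
```

```bash
cat >> h.py <<'E'
DO=np.array([.6054,.1078]);DY=np.radians(-20.0);UX=np.array([np.cos(DY),np.sin(DY)]);UY=np.array([-np.sin(DY),np.cos(DY)])
def W(x,y,z): return np.r_[DO+UX*x+UY*y,z]
def inv(p): q=np.asarray(p)[:2]-DO; return np.array([UX@q,UY@q])
def F(s=None):
    s=s or env.sense();f=s["ft_force"];return np.array([UX@f[:2],UY@f[:2],f[2]])
E
python3 - <<'E'
from tri import V
from h import *
d,P,_=V[1]
for n,a in(("twz",(265,457)),("twz",(360,400)),("blow tip",(170,255)),("blow body",(100,310)),("flask",(95,190))):
    w=onz(d,P,(a[0]/1.5,a[1]/1.5),.005);print(n,w.round(3),inv(w).round(3))
w=onz(d,P,(633/1.5,418/1.5),.082);print("win",w,inv(w))
w=onz(d,P,((600)/1.5,323/1.5),.078);print("capcorner",inv(w))
w=onz(d,P,((718)/1.5,393/1.5),.078);print("back cap corner",inv(w))
d,P,_=V[0];B=lambda u,v:np.array([230+u/4.5,170+v/4.5])
for u in((160,385),(338,120),(662,312),(485,550)):print(inv(onz(d,P,B(*u),.078)).round(4))
print(inv(onz(d,P,B(433,370),.082)))
a=np.radians(-110)
for p in((-.1,-.22,.12),(-.1,-.22,.018),(-.066,-.22,.018)):print(env.solve_ik(W(*p),down(a)))
E
```

```text
FB [0.6954 0.2284 0.0092] 0.31
NB [0.6143 0.2578 0.0106] 0.14
FF [0.6565 0.1233 0.0087] 0.34
NF [0.5759 0.1526 0.0104] 0.65
rN [0.494  0.169  0.0363] 0.59
rF [0.723  0.0664 0.0428] 0.23
pN [0.5703 0.1299 0.058 ] 0.34
pF [0.646  0.1023 0.0569] 0.17
bolt [0.6246 0.1612 0.0828] 0.78
cFB [0.7053 0.2334 0.0042] 0.33
cNB [0.6112 0.2685 0.0016] 1.22
NB FB 0.0863 -19.94
NF FF 0.0857 -19.99
FF FB 0.1121 69.7
NF NB 0.112 70.0
rN rF 0.251 -24.14
pN pF 0.0805 -20.0
cNB cFB 0.1005 -20.44
twz [0.318 0.166 0.005] [-0.29  -0.043]
twz [0.415 0.095 0.005] [-0.174 -0.077]
blow tip [0.497 0.3   0.005] [-0.167  0.143]
blow body [0.423 0.355 0.005] [-0.256  0.17 ]
flask [0.532 0.376 0.005] [-0.161  0.227]
win [ 0.51532498 -0.1073935   0.082     ] [-0.01104232 -0.23302321]
capcorner [ 0.02664983 -0.15172874]
back cap corner [ 0.04933314 -0.27814813]
[-0.0725 -0.1688]
[ 0.0315 -0.1526]
[ 0.0501 -0.2787]
[-0.0514 -0.2976]
[-0.01117042 -0.23229625]
[ 0.10249491  0.43807074 -0.07459134  2.31693567  0.08347245  0.3888771
 -1.96220339]
[ 0.0732399   0.65784146 -0.0384371   2.35904183  0.18621978  0.12724364
 -2.06179212]
[ 0.10356152  0.66916939 -0.05038956  2.28637077  0.16687338  0.18923804
 -2.01978383]
```

Run:
```python
from h import *
q=down(np.radians(-110))
env.movep(W(-.1,-.225,.15),q)
env.command_gripper(.75)
env.line_to(W(-.1,-.225,.02),speed=.12)
print(env.sense()["time_s"],F())
for x in(-.092,-.086,-.08,-.075,-.070,-.066):
    env.line_to(W(x,-.225,.02),speed=.04);s=env.sense();print(x,inv(s["tcp_pos"]).round(4),s["tcp_pos"][2].round(4),F(s).round(1),s["moment"].round(2))
print(s["time_s"])
d=env.snapshot("side");save(d,"s4",(210,120,360,240),5)
```

```text
8.7333 [0.66960095 0.30261185 0.59207583]
-0.092 [-0.0911 -0.2249] 0.0203 [-0.1 -0.2 -0.5] [0.03 0.   0.04]
-0.086 [-0.0858 -0.2249] 0.02 [-0.8  1.  -0.6] [0.03 0.1  0.07]
-0.08 [-0.0792 -0.225 ] 0.02 [-0.5 -0.5 -0.1] [0.01 0.09 0.  ]
-0.075 [-0.0741 -0.225 ] 0.02 [-0.6  0.4 -0. ] [0.03 0.08 0.02]
-0.07 [-0.0691 -0.2249] 0.0201 [-0.4  0.1 -0.7] [0.07 0.06 0.02]
-0.066 [-0.0657 -0.225 ] 0.02 [-1.9  0.7 -0.3] [0.06 0.22 0.06]
10.4833
```

View pics/s4.png

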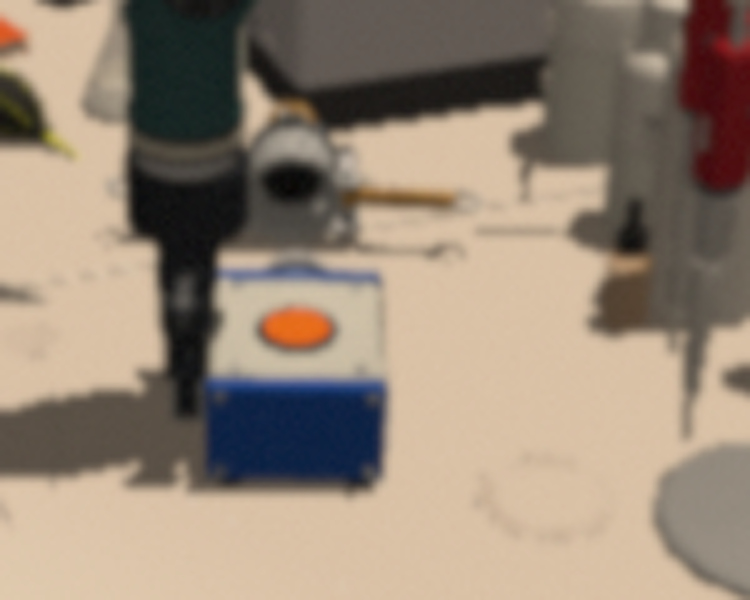

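Run:
```python
from h import *
d=env.snapshot("scene");save(d,"sc5",(140,150,300,250),5)
s=env.sense();dw=env.snapshot("wrist");np.save("pics/w5.npy",{"s":s,"d":dw},allow_pickle=True);save(dw,"w5")
```

View pics/sc5.png

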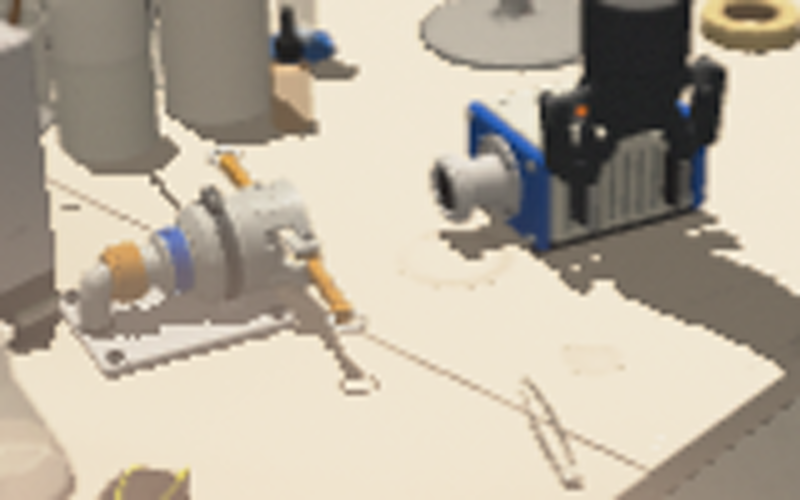

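View pics/w5.png

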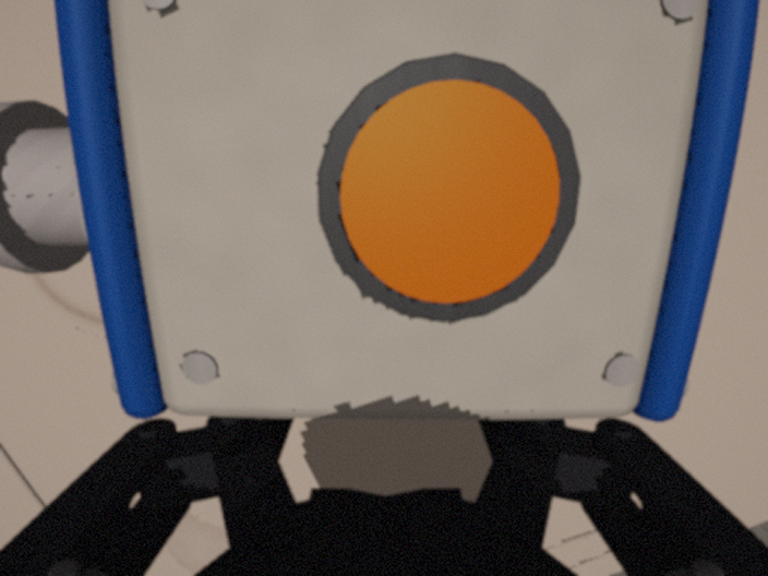

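Run:
```python
from h import *
x=np.load("pics/w5.npy",allow_pickle=True).item();d=x["d"];P=pose(d,x["s"]);print(inv(x["s"]["tcp_pos"]))
for n,u,z in(("win",(449,190),.082),("winring",(449,188),.08),("scrN",(200,368),.078),("scrS",(622,370),.078),("s3",(160,3),.078),("s4",(680,8),.078),("edgeL",(142,415),.076),("edgeR",(660,418),.076),("edge",(180,411),.076),("edge",(630,415),.076)):
    print(n,inv(onz(d,P,(u[0]/1.5,u[1]/1.5),z)).round(4))
```

```text
[-0.06576718 -0.22504573]
win [ 0.0031 -0.2355]
winring [ 0.0034 -0.2358]
scrN [-0.0364 -0.1811]
scrS [-0.0373 -0.2782]
s3 [ 0.0376 -0.182 ]
s4 [ 0.0375 -0.279 ]
edgeL [-0.0506 -0.1633]
edgeR [-0.052 -0.292]
edge [-0.0492 -0.1733]
edge [-0.0509 -0.2839]
```

Run:
```python
from h import *
env.line_to(W(-.09,-.225,.02),speed=.1)
env.line_to(W(-.09,-.225,.13),speed=.2)
d=env.snapshot("scene");P=pose(d)
for t,z in(("jar_blue",.0),("timer",0),("tape_roll",0)):
    for r in env.look_for("scene",t)[:1]:
        e=r["extent"];w=onz(d,P,((e[0]+e[2])/2,e[3]-2),z);print(t,r["p"],w.round(3),inv(w).round(3))
q=down(np.radians(-20))
print(env.solve_ik(W(0.0,-.335,.02),q))
env.movep(W(0.0,-.34,.14),q)
s=env.sense();dw=env.snapshot("wrist");np.save("pics/w6.npy",{"s":s,"d":dw},allow_pickle=True);save(dw,"w6");print(s["time_s"])
```

```text
jar_blue 0.71 [ 0.385 -0.355  0.   ] [-0.049 -0.511]
timer 0.57 [ 0.504 -0.421  0.   ] [ 0.086 -0.531]
tape_roll 0.58 [ 0.601 -0.444 -0.   ] [ 0.184 -0.52 ]
[ 0.59167374  0.72031952 -0.38251095  2.14755221  0.69330236  0.39547856
 -0.70518378]
13.2167
```

View pics/w6.png

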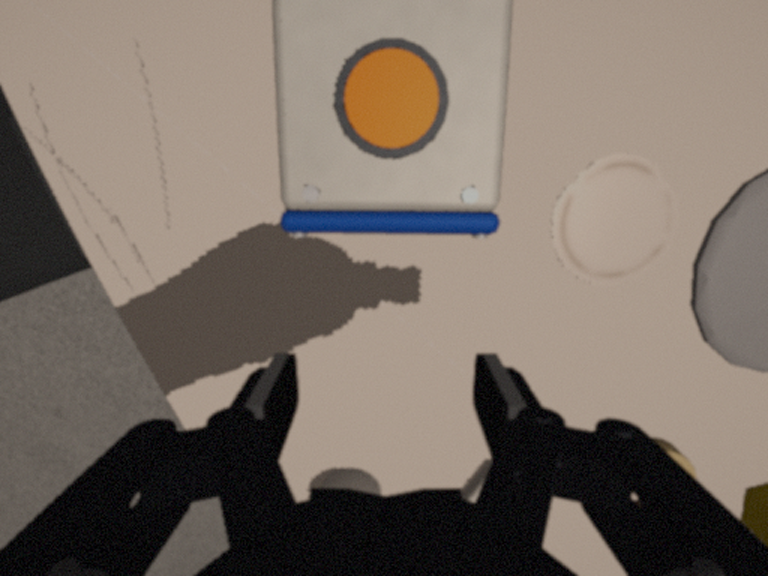

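Run:
```python
from h import *
x=np.load("pics/w6.npy",allow_pickle=True).item();d=x["d"];P=pose(d,x["s"]);print(inv(x["s"]["tcp_pos"]))
for n,u,z in(("win",(391,97),.082),("scrN",(312,192),.078),("scrS",(470,195),.078),("barL",(282,222),.075),("barR",(498,222),.075),("edgeL0",(273,5),.078),("edgeR0",(511,5),.078),("edgeL1",(282,200),.078),("edgeR1",(500,200),.078)):
    print(n,inv(onz(d,P,(u[0]/1.5,u[1]/1.5),z)).round(4))
```

```text
[-0.00049998 -0.33949078]
win [ 0.0019 -0.2352]
scrN [-0.0358 -0.277 ]
scrS [ 0.04   -0.2786]
barL [-0.052  -0.2917]
barR [ 0.0553 -0.2919]
edgeL0 [-0.0496 -0.1958]
edgeR0 [ 0.0545 -0.1958]
edgeL1 [-0.0505 -0.2807]
edgeR1 [ 0.0547 -0.2809]
```

Run:
```python
from h import *
x0=.002
env.line_to(W(x0,-.34,.02),speed=.15)
env.line_to(W(x0,-.315,.02),speed=.06);print(F().round(1))
for y in(-.305,-.28,-.245,-.21):
    t=max(0,(-.305+0-y))/-.095 if y>-.305 else 0
    env.line_to(W(x0-.002*(-t if t<0 else t),y,.02),speed=.05);s=env.sense();print(y,inv(s["tcp_pos"]).round(4),F(s).round(1),s["time_s"])
s=env.sense();dw=env.snapshot("wrist");np.save("pics/w7.npy",{"s":s,"d":dw},allow_pickle=True);save(dw,"w7")
d=env.snapshot("scene");save(d,"sc7",(140,150,300,250),5)
```

```text
[ 0.3 -0.1  0.5]
-0.305 [ 0.002  -0.3044] [0.6 0.3 0.2] 15.1333
-0.28 [ 0.0022 -0.2787] [ 0.   0.4 -1. ] 15.7833
-0.245 [ 0.0022 -0.2438] [-0.7  0.3  0.2] 16.6333
-0.21 [ 0.0023 -0.2088] [-0.5 -0.2  0. ] 17.4833
```

View pics/w7.png

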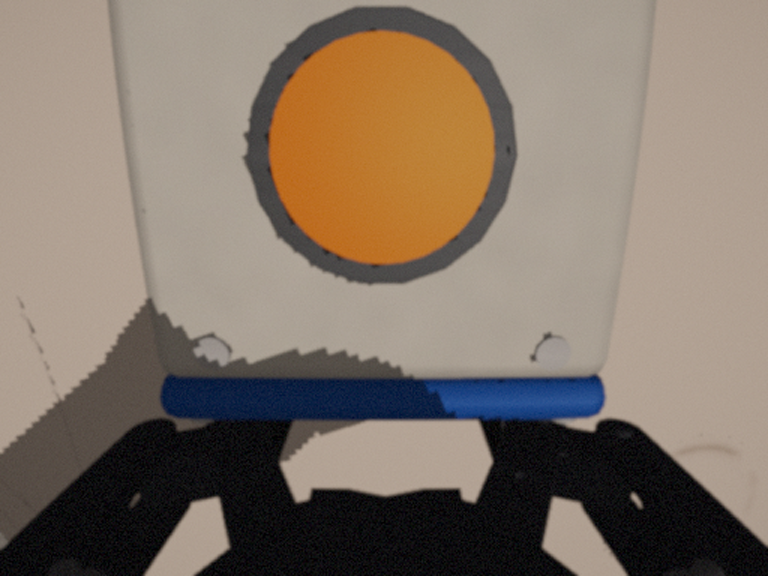

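View pics/sc7.png

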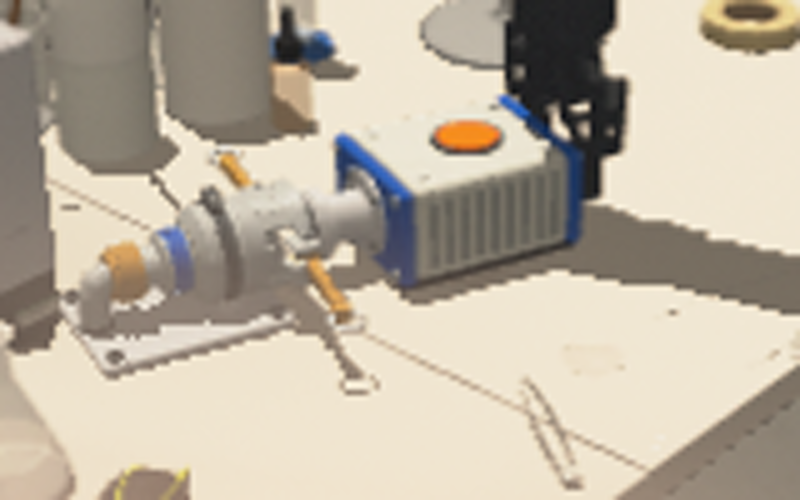

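Run:
```python
from h import *
x=np.load("pics/w7.npy",allow_pickle=True).item();d=x["d"];P=pose(d,x["s"]);print(inv(x["s"]["tcp_pos"]),x["s"]["tcp_pos"][2])
for n,u,z in(("win",(381,147),.082),("scrN",(212,350),.078),("scrS",(552,351),.078),("barL",(162,394),.075),("barR",(604,394),.075),("barEdge",(300,418),.07),("barEdge",(300,418),.078),("edgeL0",(110,15),.078),("edgeR0",(655,15),.078)):
    print(n,inv(onz(d,P,(u[0]/1.5,u[1]/1.5),z)).round(4))
```

```text
[ 0.00227656 -0.20875132] 0.020130110915088328
win [ 0.0011 -0.1302]
scrN [-0.0371 -0.1731]
scrS [ 0.0395 -0.1735]
barL [-0.0527 -0.1864]
barR [ 0.0553 -0.1866]
barEdge [-0.0202 -0.1961]
barEdge [-0.0183 -0.1907]
edgeL0 [-0.0498 -0.105 ]
edgeR0 [ 0.0527 -0.1051]
```

Run:
```python
from h import *
x=.0012
for y in(-.205,-.195,-.185,-.178,-.173,-.169,-.166):
    env.line_to(W(x,y,.02),speed=.03);s=env.sense();f=F(s);print(y,inv(s["tcp_pos"]).round(4),f.round(1),round(s["time_s"],2))
    if -f[1]>6: print("stop");break
```

```text
-0.205 [ 0.0011 -0.2052] [-0.6 -1.8 -0.1] 17.9
-0.195 [ 0.0012 -0.1942] [-0.7 -1.3 -0.5] 18.38
-0.185 [ 0.0012 -0.1841] [ 0.1  0.1 -0.8] 18.87
-0.178 [ 0.0012 -0.1774] [ 0.3 -1.8 -1. ] 19.25
-0.173 [ 0.0012 -0.1725] [-0.3 -2.  -0.2] 19.57
-0.169 [ 0.0012 -0.1685] [ 0.1 -1.4 -0.6] 19.85
-0.166 [ 0.0012 -0.1656] [ 0.9 -3.2 -0.3] 20.1
```

Run:
```python
from h import *
x=.0012;y=-.166
def Fm():
    a=[]
    for _ in range(4): env.sleep(.02);a.append(F())
    return np.mean(a,0)
st=.001;seen=False
for i in range(40):
    y+=st
    env.line_to(W(x,y,.02),speed=.015);s=env.sense();f=Fm();print(round(y,4),inv(s["tcp_pos"]).round(4),f.round(1),round(s["time_s"],2))
    if -f[1]>7.5: st=.0004
    if -f[1]>18 or abs(f[0])>15 or y>-.143: print("stop");break
```

```text
-0.165 [ 0.0011 -0.1651] [-0.5 -2.7 -0.4] 20.35
-0.164 [ 0.0011 -0.1641] [-0.4 -3.1 -0.3] 20.67
-0.163 [ 0.0011 -0.1634] [-0.  -4.6  0.1] 20.98
-0.162 [ 0.0011 -0.1626] [-0.4 -5.5  0.6] 21.3
-0.161 [ 0.001  -0.1622] [-0.5 -6.1  1.3] 21.62
-0.16 [ 0.001  -0.1617] [-0.  -6.6  1.6] 21.93
-0.159 [ 0.0009 -0.1612] [ 0.1 -7.3  2.4] 22.25
-0.158 [ 0.0009 -0.1608] [-0.2 -8.   2. ] 22.57
-0.1576 [ 0.0008 -0.1608] [-0.2 -8.6  2.7] 22.88
-0.1572 [ 0.0009 -0.1606] [-0. -9.  3.] 23.2
-0.1568 [ 0.0008 -0.1605] [ 0.5 -9.2  3.4] 23.52
-0.1564 [ 0.0008 -0.1603] [-0.2 -9.9  3.2] 23.83
-0.156 [ 0.0008 -0.1601] [  0.  -10.1   3.4] 24.15
-0.1556 [ 0.0007 -0.1598] [  0.2 -10.    3.3] 24.47
-0.1552 [ 0.0007 -0.1598] [  0.3 -11.    3.4] 24.78
-0.1548 [ 0.0007 -0.1598] [ -0.1 -11.6   3.9] 25.1
-0.1544 [ 0.0007 -0.1598] [  0.3 -11.8   4.4] 25.42
-0.154 [ 0.0007 -0.1599] [  0.2 -12.9   5. ] 25.73
-0.1536 [ 0.0007 -0.1599] [  0.1 -13.5   5.2] 26.05
-0.1532 [ 0.0007 -0.1599] [  0.4 -13.9   5.1] 26.37
-0.1528 [ 0.0006 -0.1599] [  0.6 -14.5   5.8] 26.68
-0.1524 [ 0.0006 -0.16  ] [  0.8 -14.8   5.8] 27.0
-0.152 [ 0.0006 -0.16  ] [  0.1 -16.    6.7] 27.32
-0.1516 [ 0.0006 -0.16  ] [  0.4 -15.9   6.9] 27.63
-0.1512 [ 0.0006 -0.1601] [  0.3 -16.5   6.7] 27.95
-0.1508 [ 0.0006 -0.1601] [  0.7 -17.4   7.4] 28.27
-0.1504 [ 0.0006 -0.1601] [  1.3 -17.9   7.5] 28.58
-0.15 [ 0.0005 -0.1601] [  1.3 -18.2   5.8] 28.9
stop
```

Run:
```python
from h import *
from tri import V
d,P,_=V[1]
for u in((690,85),(740,55)): print("dropper",inv(onz(d,P,(u[0]/1.5,u[1]/1.5),0)).round(3))
d,P,_=V[2]
for u in((690,130),(630,60),(740,170)): print("bottle",inv(onz(d,P,(u[0]/1.5,u[1]/1.5),0)).round(3))
env.line_to(W(.0008,-.165,.02),speed=.03)
env.line_to(W(.0008,-.185,.022),speed=.08)
env.line_to(W(.0008,-.185,.13),speed=.25)
q=down(np.radians(-110));env.command_gripper(0.0)
env.movep(W(-.104,-.0125,.14),q)
s=env.sense();dw=env.snapshot("wrist");np.save("pics/w8.npy",{"s":s,"d":dw},allow_pickle=True);save(dw,"w8");print(s["time_s"],inv(s["tcp_pos"]),s["finger_gap"])
d=env.snapshot("scene");save(d,"sc8",(140,150,300,250),5)
```

```text
FB [0.6954 0.2284 0.0092] 0.31
NB [0.6143 0.2578 0.0106] 0.14
FF [0.6565 0.1233 0.0087] 0.34
NF [0.5759 0.1526 0.0104] 0.65
rN [0.494  0.169  0.0363] 0.59
rF [0.723  0.0664 0.0428] 0.23
pN [0.5703 0.1299 0.058 ] 0.34
pF [0.646  0.1023 0.0569] 0.17
bolt [0.6246 0.1612 0.0828] 0.78
cFB [0.7053 0.2334 0.0042] 0.33
cNB [0.6112 0.2685 0.0016] 1.22
NB FB 0.0863 -19.94
NF FF 0.0857 -19.99
FF FB 0.1121 69.7
NF NB 0.112 70.0
rN rF 0.251 -24.14
pN pF 0.0805 -20.0
cNB cFB 0.1005 -20.44
dropper [ 0.227 -0.111]
dropper [ 0.275 -0.127]
bottle [ 0.224 -0.051]
bottle [0.226 0.038]
bottle [ 0.235 -0.12 ]
32.625 [-0.10368429 -0.01292393] -0.002086124768833188
```

View pics/w8.png

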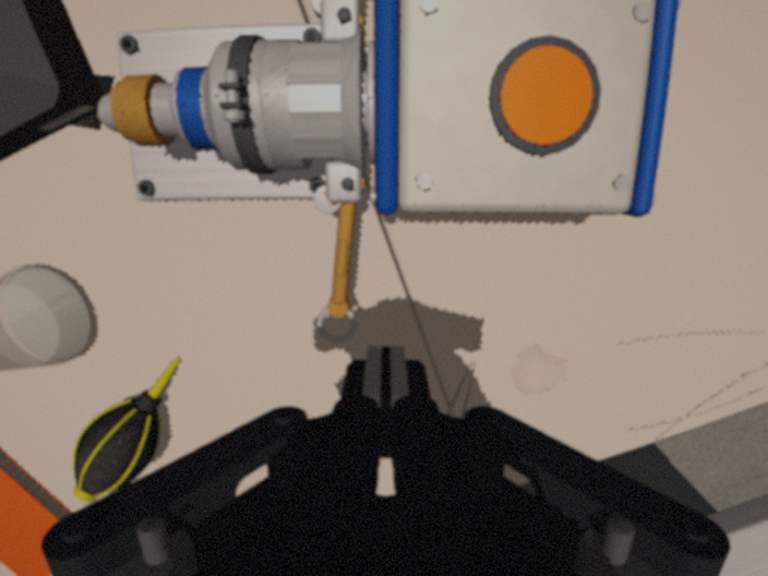

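View pics/sc8.png

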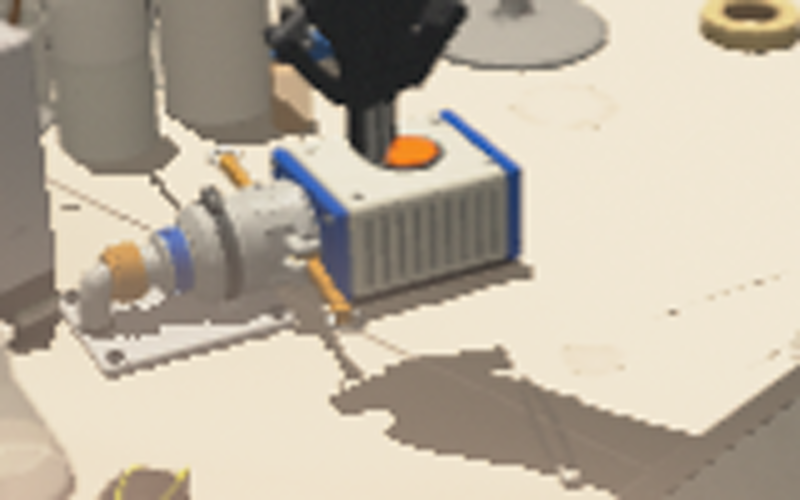

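```bash
cat > cam.py <<'E'
from h import *
import sys
def pt(side,q,r=.064,extra=0.0,hy=.0145,hx=.011,py=.0085):
    t=q-np.radians(10);u=np.array([-np.cos(t),np.sin(t)]);n=-np.array([np.sin(t),np.cos(t)])
    h=hx*abs(n[0])+hy*abs(n[1]);p=np.array([-.0405,py])+r*u+n*(.0045+h+extra)
    if side>0:p[0]=-p[0]
    return p
def sweep(side,qs,z=.03,speed=.08,extra=0.,fmax=28):
    for q in qs:
        env.line_to(W(*pt(side,q,extra=extra),z),speed=speed);s=env.sense();f=F(s)
        print(round(q,2),pt(side,q,extra=extra).round(4),inv(s["tcp_pos"]).round(4),s["tcp_pos"][2].round(3),f.round(1),round(s["time_s"],2))
        if np.hypot(f[0],f[1])>fmax or abs(f[2])>25: print("STOP");return False
    return True
E
python3 - <<'E'
from cam import *
env.line_to(W(*pt(-1,.3,extra=.01),.03),speed=.2);print(F().round(1))
sweep(-1,np.arange(.35,1.2,.17))
E
```

```text
[ 0.1  0.1 -0.4]
0.35 [-0.1071 -0.0007] [-0.1064  0.0008] 0.031 [-0.2  0.4  0.1] 33.73
0.52 [-0.1081  0.0096] [-0.108   0.0102] 0.03 [ 0.4 -0.5  0.6] 34.02
0.69 [-0.1073  0.0204] [-0.1074  0.0209] 0.03 [-0.1 -1.1 -0.3] 34.3
0.86 [-0.1044  0.0315] [-0.104   0.0316] 0.03 [ 1.1 -1.3 -1.2] 34.59
1.03 [-0.0993  0.0422] [-0.099   0.0416] 0.03 [ 0.1 -2.6  0.4] 34.89
```

Run:
```python
from cam import *
sweep(-1,[1.18,1.32,1.46,1.6,1.7,1.75])
sweep(-1,[1.75,1.75],extra=-.004)
sweep(-1,[1.75],extra=-.008)
s=env.sense();dw=env.snapshot("wrist");np.save("pics/w9.npy",{"s":s,"d":dw},allow_pickle=True);save(dw,"w9")
d=env.snapshot("scene");save(d,"sc9",(140,150,300,250),5)
```

```text
1.18 [-0.093  0.051] [-0.0936  0.0524] 0.03 [-1.4 -1.1  0.2] 35.17
1.32 [-0.0856  0.0583] [-0.0858  0.0593] 0.03 [-1.2 -1.  -1. ] 35.46
1.46 [-0.0769  0.0645] [-0.0765  0.0644] 0.03 [ 0.1 -2.2 -0.7] 35.74
1.6 [-0.0671  0.0693] [-0.0666  0.0682] 0.03 [-0.6 -3.5 -0.9] 36.02
1.7 [-0.0595  0.0717] [-0.0599  0.0703] 0.03 [-2.1 -3.4 -0.8] 36.27
1.75 [-0.0558  0.0726] [-0.0568  0.0715] 0.03 [-2.2 -3.5 -0.6] 36.52
1.75 [-0.0518  0.0726] [-0.0562  0.0718] 0.029 [-6.7 -3.2  1.8] 36.77
1.75 [-0.0518  0.0726] [-0.0562  0.0718] 0.029 [-6.3 -3.4  2.4] 37.02
1.75 [-0.0478  0.0725] [-0.0558  0.0717] 0.029 [-12.   -5.3   5.3] 37.27
```

View pics/w9.png

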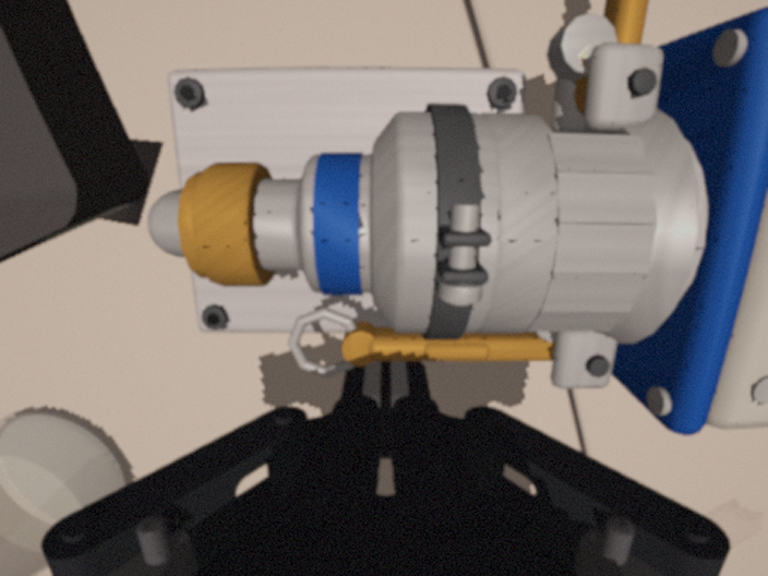

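View pics/sc9.png

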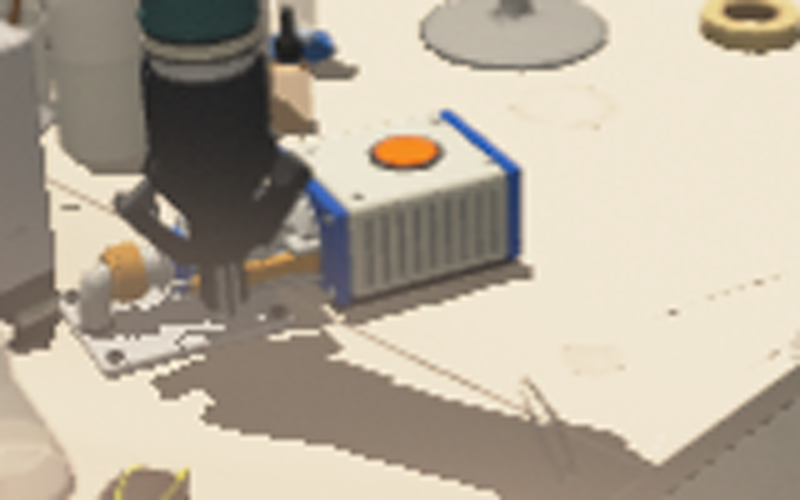

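Run:
```python
from cam import *
env.line_to(W(-.075,.072,.03),speed=.1)
env.line_to(W(-.075,.072,.16),speed=.25)
q=down(np.radians(70));p=pt(1,.05,extra=.012)
print(p,env.solve_ik(W(*p,.14),q),env.solve_ik(W(*pt(1,1.75),.03),q), env.sense()["qpos"])
print(env.solve_ik(W(*p,.14),down(np.radians(-110))))
```

```text
[ 0.09999806 -0.03145377] [ 0.41928369  0.81456514 -0.89118411  1.72999428  0.75190689  0.97619444
  0.45442206] [ 0.20995249  0.95418619 -0.81601367  1.74477572  0.89876593  0.86239353
  0.19493634] [-0.37913786  0.51897594 -0.05725587  1.96428294  0.04652149  0.65969048
 -2.38615052]
[-0.09194297  0.64705044 -0.05661997  1.75453082  0.05053615  0.74141885
 -2.09428325]
```

Run:
```python
from cam import *
q=down(np.radians(70));p=pt(1,.05,extra=.012)
env.line_to(W(-.06,.05,.24),speed=.3)
env.movep(W(*p,.2),q);s=env.sense();print(s["time_s"],inv(s["tcp_pos"]),s["tcp_pos"][2],F(s).round(1))
dw=env.snapshot("wrist");save(dw,"w10");d=env.snapshot("scene");save(d,"sc10",(100,80,360,250),3)
```

```text
41.3667 [ 0.09956574 -0.03106653] 0.19980109580676633 [0.1 0.1 0.6]
```

View pics/w10.png

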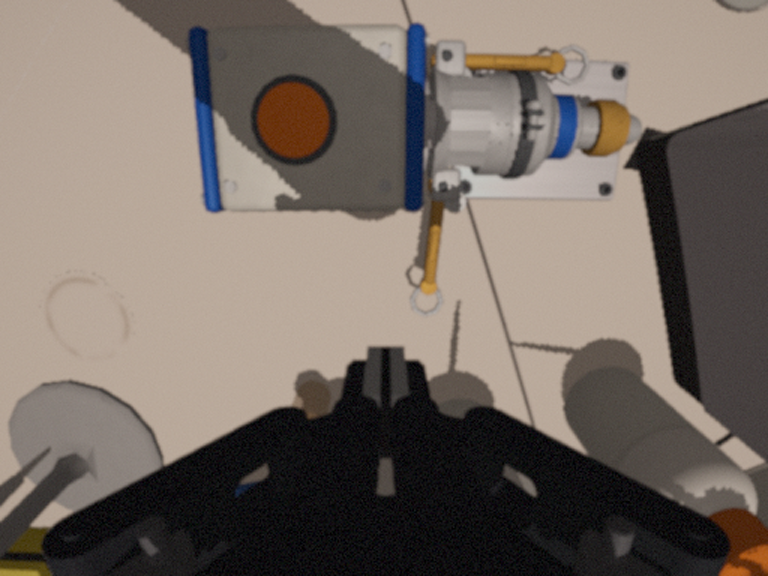

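View pics/sc10.png

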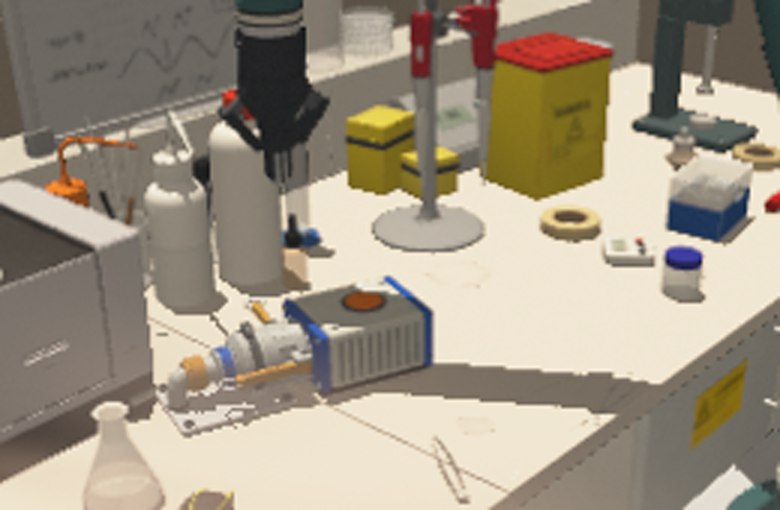

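Run:
```python
from cam import *
env.line_to(W(*pt(1,.05,extra=.012),.03),speed=.2);print(F().round(1))
ok=sweep(1,[.12,.3,.47,.64,.81,.98,1.15,1.32,1.46,1.6,1.7,1.75])
if ok:
    sweep(1,[1.75],extra=-.004);sweep(1,[1.75],extra=-.008)
s=env.sense();dw=env.snapshot("wrist");save(dw,"w11")
```

```text
[-0.9  0.4  0.8]
0.12 [ 0.1033 -0.0145] [ 0.1036 -0.013 ] 0.031 [ 0.5 -0.8  1. ] 42.83
0.3 [ 0.1065 -0.0036] [ 0.1063 -0.0029] 0.03 [-0.4 -0.7  0.1] 43.12
0.47 [0.108  0.0065] [0.1082 0.0066] 0.03 [ 0.1 -0.9 -0.7] 43.4
0.64 [0.1077 0.0172] [0.1079 0.0177] 0.03 [-0.8 -1.9  0.2] 43.68
0.81 [0.1055 0.0282] [0.1054 0.029 ] 0.03 [ 0.3 -1.9 -0.8] 43.98
0.98 [0.101  0.0391] [0.0998 0.0387] 0.03 [-1.8 -3.1 -0.6] 44.27
1.15 [0.0944 0.0493] [0.0951 0.0509] 0.031 [-0.3 -0.6  0.7] 44.58
1.32 [0.0856 0.0583] [0.0855 0.06  ] 0.03 [ 1.  -0.8  0.3] 44.88
1.46 [0.0769 0.0645] [0.0761 0.0648] 0.03 [ 0.6 -2.   0.6] 45.17
1.6 [0.0671 0.0693] [0.0667 0.0686] 0.03 [ 0.8 -2.5  0.4] 45.45
1.7 [0.0595 0.0717] [0.0597 0.0706] 0.03 [ 1.8 -3.1 -0. ] 45.7
1.75 [0.0558 0.0726] [0.0567 0.0712] 0.03 [ 1.9 -4.5  0.2] 45.95
1.75 [0.0518 0.0726] [0.0562 0.071 ] 0.03 [ 7.1 -4.2 -2.6] 46.2
1.75 [0.0478 0.0725] [0.0558 0.071 ] 0.03 [11.7 -2.9 -5.3] 46.45
```

View pics/w11.png

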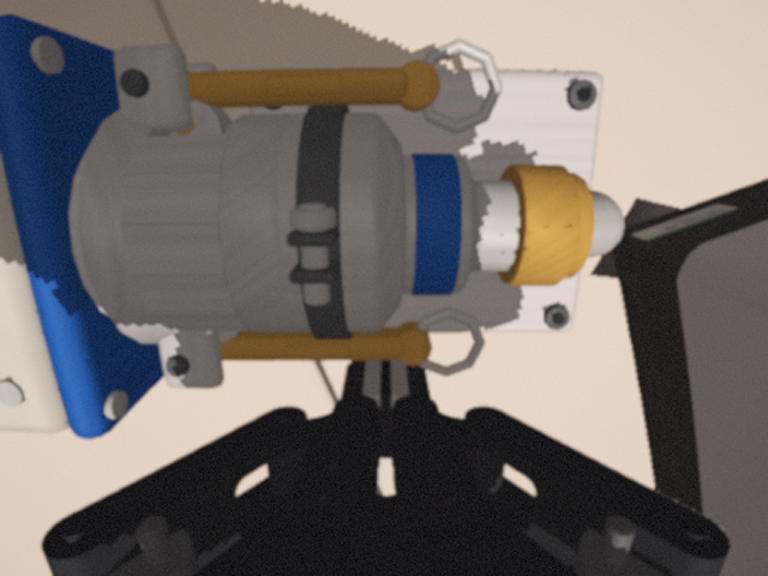

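Both cam arms lie along the sleeve. Next I back off, rise and check from above.

Run:
```python
from cam import *
env.line_to(W(.08,.072,.03),speed=.08)
env.line_to(W(.08,.072,.22),speed=.25)
env.line_to(W(.10,.02,.24),speed=.25);env.sleep(.2)
s=env.sense();dw=env.snapshot("wrist");np.save("pics/w12.npy",{"s":s,"d":dw},allow_pickle=True);save(dw,"w12")
d=env.snapshot("scene");save(d,"sc12",(100,80,360,250),3);print(s["time_s"])
```

```text
48.5417
```

View pics/w12.png

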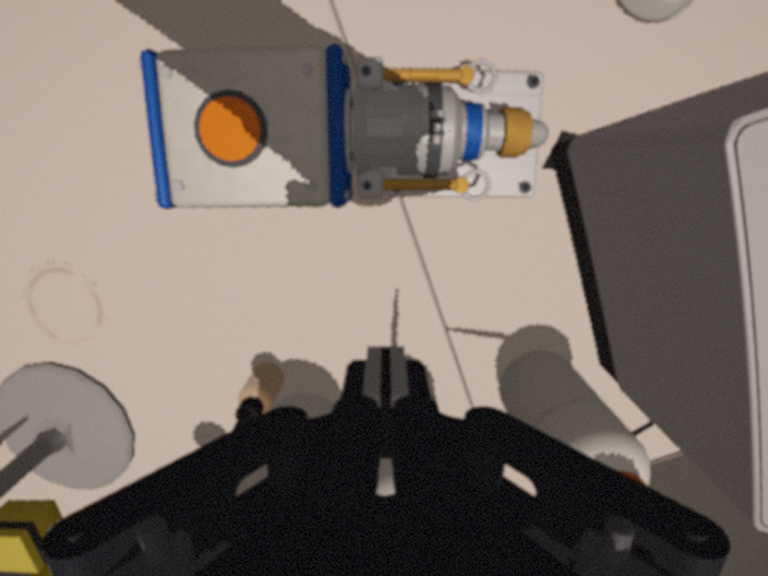

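View pics/sc12.png

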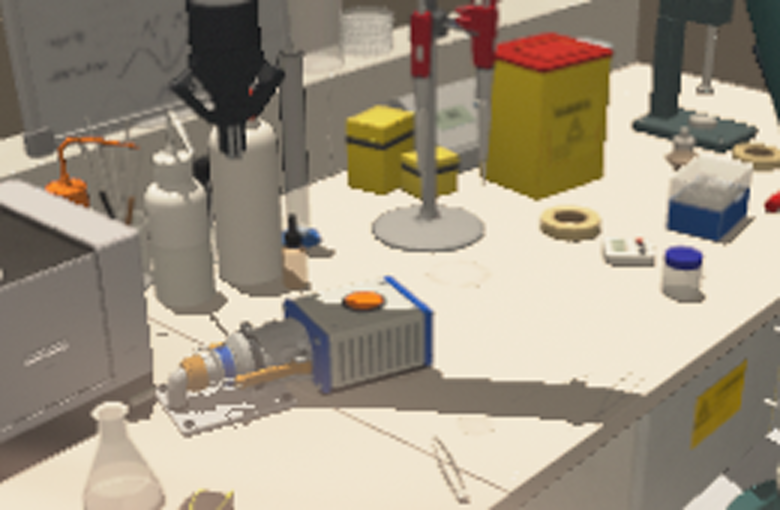

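Run:
```python
from h import *
x=np.load("pics/w12.npy",allow_pickle=True).item();d=x["d"];P=pose(d,x["s"])
save(d,"w12a",(85,15,380,150),2.7)
g=lambda u,z:inv(onz(d,P,(u[0]/1.5,u[1]/1.5),z))
for a,b in(((388,74),(466,75)),((385,186),(460,185))):
    v=g(b,.042)-g(a,.042);print("arm",np.degrees(np.arctan2(v[0],v[1])).round(1))
for u in((166,74),(308,69),(180,186),(307,190)):print("screw",g(u,.078).round(4))
```

```text
arm 0.3
arm -0.9
screw [-0.0365 -0.1264]
screw [-0.0371 -0.0289]
screw [ 0.0387 -0.125 ]
screw [ 0.0425 -0.033 ]
```

View pics/w12a.png

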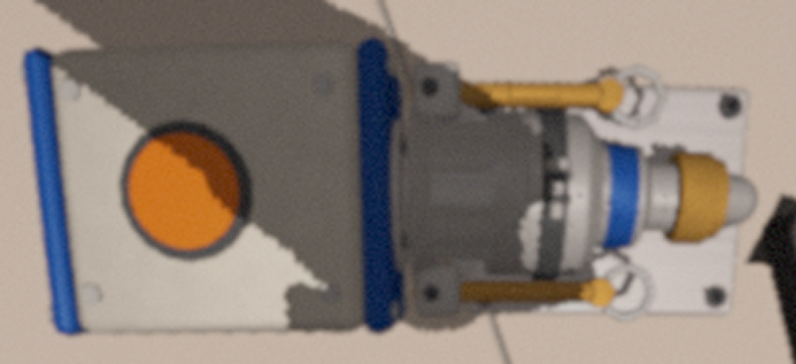

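Run:
```python
from h import *
print(F().round(1));env.sign_off()
```

```text
[ 0.5 -0.1  0.3]
the job is handed in; nothing more can be done
```

I slid the cartridge to the coupler, bedded its adaptor on the gasket, and swung both cam arms shut, near one first. I handed the job in at about 48.5 s; `sign_off` reports no verdict.

- **Alignment:** I squared the cartridge to the coupler axis with a two-finger push on its side, then pushed it in from behind.
- **Bedding:** I felt about 4.5 mm of give, then a firm stop. Peak wrist push was 18 N, which I estimate as roughly 13–16 N on the gasket after bench friction.
- **Cam arms:** in the final picture they lie within about 1° of the coupler axis.
- **Cartridge:** the final picture puts its origin at about y = -78 mm, x = +2 mm in the foot's frame. It stands square and flat.
- **Arm and surroundings:** the gripper was clear, with wrist force about 0. The bystanders look undisturbed in the pictures, though I did not measure them again.

**Disagreement:** the camera put the coupler offset s at about +1 mm, while the felt stop suggests -1 to -3.5 mm. That is roughly within the calibration and finger-width uncertainty, and both cam arms reached shut without jamming.

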